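Shut the iron outlets and hold the vent of a steam generator open

ROBOT

A 7-joint arm with a two-finger parallel gripper is mounted at the origin on a cart in front of the work surface, level with it; the furniture and walls round the work are solid. World frame = base frame: x ahead of the robot, y to its left, z up, the work surface at z = 0. Lengths are in m, angles in rad, forces in N, time in s.
With the tool pointing down it reaches from about 0.425 to 0.875 m from the base axis. Payload 4.7 kg.
Tool frame: the origin (TCP) lies at the very end of the fingers, on their centre line; the grasp point (between the pads) lies 19 mm behind it; z points along the fingers, y is the line along which they close (so a half turn about z gives the same grasp; the last joint's range is limited). The gripper opens to 87 mm and grips with 3 to 60 N. Pads are 19 mm wide; open, the fingers measure 117 mm over their backs; the gripper's body (75 mm by 190 mm) begins 51 mm behind the grasp point.
Start: joints at [1.279, 0.321, -0.07, 1.45, 0.023, 1.371, -0.057], TCP at [0.196, -0.62, 0.223] pointing down, gripper open.
Joint ranges: [-2.86, 2.86], [-0.3, 2.09], [-1.38, 1.24], [0.06, 2.45], [-1.56, 4.7], [0.09, 2.05], [-2.69, 2.69]. Speed limits (rad/s): [2.57, 2.57, 3.14, 3.14, 3.14, 3.14, 3.14].

INTERFACE

Orientations are given as a rotation vector (axis times angle).
In Python, from bench import ctrl, get_image, job gives the robot as it stands.
- The arm moves only by the shell command python3 -m crank 'ROWS' [FORCE]. ROWS is JSON, a list that holds one entry, the list of rows, each a list of 5 numbers: the shift along the tool's x, y, z in mm, then the turn about the tool's z in rad, then the closure, from -1 (fully open) to 1 (shut), so that 0 is half open. A call has 1 to 10 rows; each row shifts and turns the commanded pose from where the row before left it, along the tool's axes as they then stand; what a row does not reach is not made up. A row lasts 1/12 s, in which the tool goes at most 41.7 mm and 7.16 degrees, less where a joint would pass 70% of its speed; a pose out of reach is approached as far as the arm can. A call with a gripper value outside its range is refused whole. The fingers move at their own pace and stop on an object; FORCE is the grip in N (left out, the last holds). Time passes only in rows, so rows that do not move let the fingers close. It gives the time, the measured TCP pose, the force, the opening and the grip force at its end, in the units of the state.
- ctrl.get_state(): the state, without advancing time (a new reading comes with each control period).
- get_image(name): name is "scene" or "top"; returns a dict with "pixels" (384x512x3 uint8, red, green, blue), "fx", "fy", "cx", "cy" (pixels), "T" (4x4, takes a point from camera to world coordinates). Camera axes: x right, y down, z forward; pixel columns grow to the right and rows downward; lengths in m; the calibration is good to about 2 mm. A picture is of the moment at which its call begins. There is no depth.
- job.close_job(): hands the job in; it is judged then, once.
The state is a dict: "time": time; "joint_positions": joint angles; "qd": joint speeds; "joint_torque": joint torques, N m; "position": TCP position; "tool_rot": TCP orientation; "ft_force": force on the tool from outside, world axes, zero at the start; "torque": the same for the moment, N m; "grip_width": opening from 0.0 (shut) to 1.0 (fully open); "grip_force": force on a finger pad.
Only numpy, scipy, OpenCV 4.12 (cv2) and the standard library are available. Lean on these libraries where they do the work, as an engineer would, in place of code of your own. Each camera call takes 0.05 s, during which the arm holds its last target. There are 200 camera calls.

TASK

Make the steam generator on the ironing board ready for refilling: first shut both iron outlet valves by pushing their long levers with a fingertip clockwise (seen from above) all the way to the stop, until they point to the left of the case; then, with both shut, push the shorter spring-loaded vent lever from behind, towards the front of the case, until the vent is fully open. The vent springs shut when released, so finish while still holding it fully open with the finger. Only push, never pinch a lever between the fingers, and leave everything else standing or lying where it is.

Things in the scene. Friction and masses are not known exactly. Their poses are not given: they have to be found in the camera images.
- steam_unit: portable steam generator, a low stainless case 200 x 370 x 122 mm (depth, width, height), fixed on the ironing board; origin at the centre of its underside; x to its back, y to its left, z up. Its flat lid carries, in three sockets at y = -120, 0, +120 mm, the two iron outlet valves and the vent valve, in varying order. Apart from the levers and their stems nothing reaches more than 70 mm above the lid
- outlet_1 (a joint): one iron outlet valve: its pipe runs to the back and bends down behind the case; long lever with ribbed black grip, turning about an upright axis. 0 = open, lever to the front of the case (-x); grows clockwise seen from above; 1.571 = shut at the stop, lever to the left (+y). Starts between 0 and 0.9; stays where left (friction 0.1 N m)
- outlet_1_pivot (a point): point on the axis of the outlet_1 lever at the height of the middle of its grip (88 mm above the lid); axes parallel to the case's. The grip is 16 mm wide and 16 mm high and reaches from 36 to 100 mm from this axis; the stem and nut on the axis end at this height
- outlet_1_push_side (a point): the side of the outlet_1 grip that is pushed to shut it (64 x 16 mm); origin at the middle of that face, 68 mm from the axis, half-way up; turns with the lever. At lever value 0 it looks to the case's right (-y) and the axes are parallel to the case's
- outlet_2 (a joint): the other iron outlet valve: its pipe runs to the back and bends down behind the case; long lever with ribbed black grip, turning about an upright axis. 0 = open, lever to the front of the case (-x); grows clockwise seen from above; 1.571 = shut at the stop, lever to the left (+y). Starts between 0 and 0.9; stays where left (friction 0.1 N m)
- outlet_2_pivot (a point): point on the axis of the outlet_2 lever at the height of the middle of its grip (88 mm above the lid); axes parallel to the case's. The grip is 16 mm wide and 16 mm high and reaches from 36 to 100 mm from this axis; the stem and nut on the axis end at this height
- outlet_2_push_side (a point): the side of the outlet_2 grip that is pushed to shut it (64 x 16 mm); origin at the middle of that face, 68 mm from the axis, half-way up; turns with the lever. At lever value 0 it looks to the case's right (-y) and the axes are parallel to the case's
- vent (a joint): vent valve: coil spring round its stem, fat ringed silencer at its back (no pipe), shorter, thicker lever with plain black grip. 0 = closed by its spring, lever to the left of the case (+y); grows counter-clockwise seen from above; 1.571 = fully open at the stop, lever to the front (-x). Springs shut when let go: torque 0.055 N m at 0 to 0.4 N m when open (6.7 N at mid-grip)
- vent_pivot (a point): point on the axis of the vent lever at the height of the middle of its grip (88 mm above the lid); axes parallel to the case's. The grip is 20 mm wide and 18 mm high and reaches from 36 to 84 mm from this axis
- vent_push_side (a point): the side of the vent grip that is pushed to open it (48 x 18 mm); origin at the middle of that face, 60 mm from the axis, half-way up; turns with the lever. At lever value 0 it looks to the back of the case (+x) and the axes are parallel to the case's
- peg_on_lid: a spring clothes peg 18 x 72 x 11 mm lying on the lid in front of the valves; origin at its underside; to be left alone
- thimble: a thimble 20 mm wide, 22 mm high standing on the lid in front of the valves; origin at its underside; to be left alone
- white_jar: a white round jar, 70 mm wide, 57 mm high, on the board to the left; origin at its underside; to be left alone
- scissors: scissors 87 x 199 x 9 mm lying on the board to the left; origin at its underside; to be left alone
- grey_reel: a thread reel 35 mm wide, 46 mm high standing on the board to the right; origin at its underside; to be left alone
- steam_iron: a steam iron 119 x 249 x 136 mm standing on the board to the right; origin at its underside; to be left alone
- press_block: a beech pressing block 52 x 160 x 34 mm lying on the board at the far right; origin at its underside; to be left alone

How it is judged:
By the outcome, as a careful person would: the job done as asked, in the order asked, and still so for the second after the job is handed in, while the arm keeps its last pose, push and grip.
It also fails if it takes over 67 s, if anything falls off the work surface, if the arm or the gripper's body presses on something with over 40 N, if the wrist force passes 120 N, or if a joint passes its speed limit or range.

## Working session

There is one attempt and no reset: what is moved stays moved. The work goes in short steps, Python scripts to look and compute and a shell command to move; the robot and the scene stay as the last step left them, time stands still between calls to the robot, and variables do not carry over. Pictures are saved under pics/ and viewed, at most 10 in all, crops included, and the job is handed in when it is done.

```bash
mkdir -p pics; ls
python3 - <<'E'
from bench import ctrl,get_image
import cv2,numpy as np
for n in("scene","top"):
    d=get_image(n);cv2.imwrite(f"pics/{n}0.png",cv2.resize(d["pixels"][:,:,::-1],(800,600),interpolation=cv2.INTER_CUBIC))
    print(n,d["fx"],d["fy"],d["cx"],d["cy"],np.round(d["T"],3).tolist())
s=ctrl.get_state();print(s["time"],s["position"],s["tool_rot"],s["grip_width"])
E
```

```text
pics
scene 449.69293523616636 449.69293523616636 262.6597358718464 186.10187072878378 [[-0.61, -0.598, 0.52, -0.3], [-0.793, 0.467, -0.392, 0.645], [-0.008, -0.651, -0.759, 1.358], [0.0, 0.0, 0.0, 1.0]]
top 442.6481673319503 442.6481673319503 255.5815541202267 184.3134595014516 [[-0.008, -0.979, 0.206, 0.239], [-1.0, 0.008, 0.0, 0.032], [-0.002, -0.206, -0.979, 1.645], [0.0, 0.0, 0.0, 1.0]]
0.1 [ 0.1954863  -0.61940971  0.2215731 ] [-3.10330962e+00 -4.78289162e-01  5.47941599e-04] 1.0018648461674171
```

View pics/scene0.png

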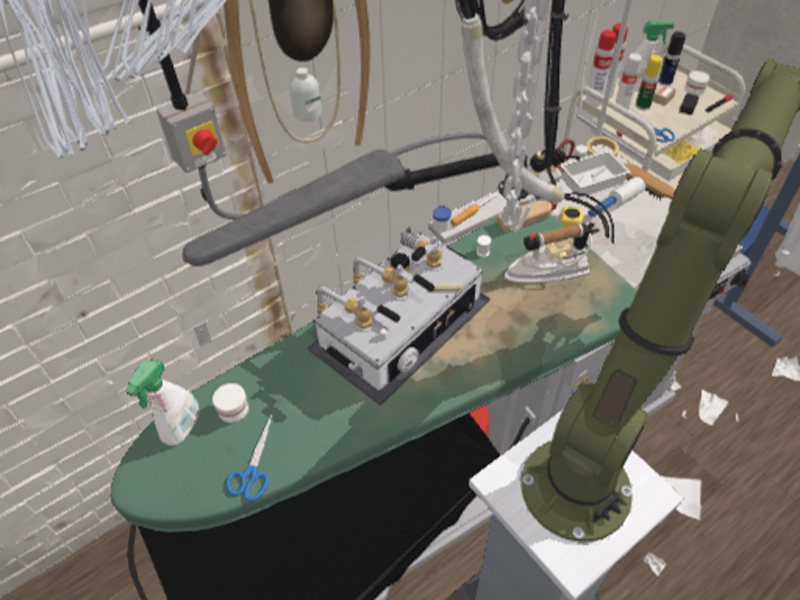

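View pics/top0.png

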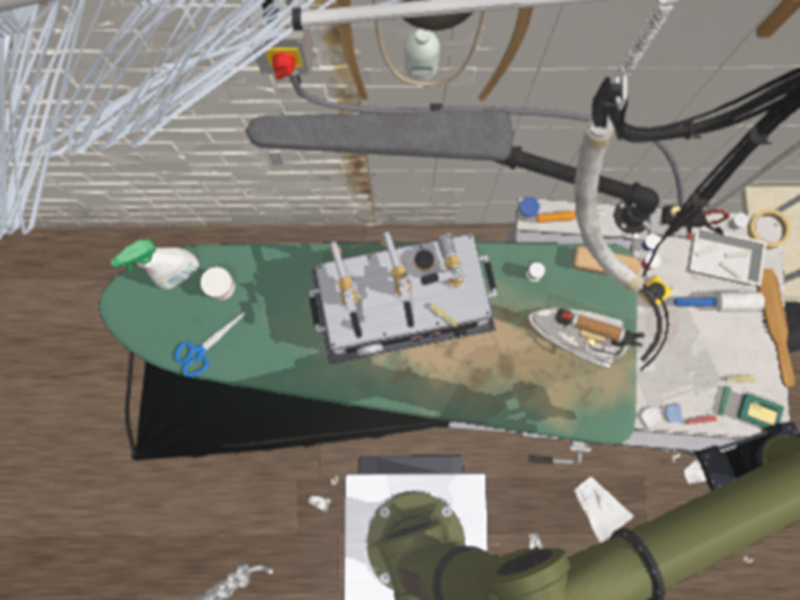

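Vent is the right-hand valve (lever to the left, 800x600 top ≈(430,280)). The outlets sit in the middle (≈(402,285)) and on the left (≈(348,297)), with levers to the front. I need a close crop.

Run:
```python
from bench import ctrl,get_image
import cv2,numpy as np
a=get_image("top")["pixels"][140:235,190:330,::-1]
b=get_image("scene")["pixels"][140:260,190:320,::-1]
cv2.imwrite("pics/c0.png",cv2.resize(a,(784,532),interpolation=cv2.INTER_CUBIC))
cv2.imwrite("pics/d0.png",cv2.resize(b,(650,600),interpolation=cv2.INTER_CUBIC))
```

```text
(no output)
```

View pics/c0.png

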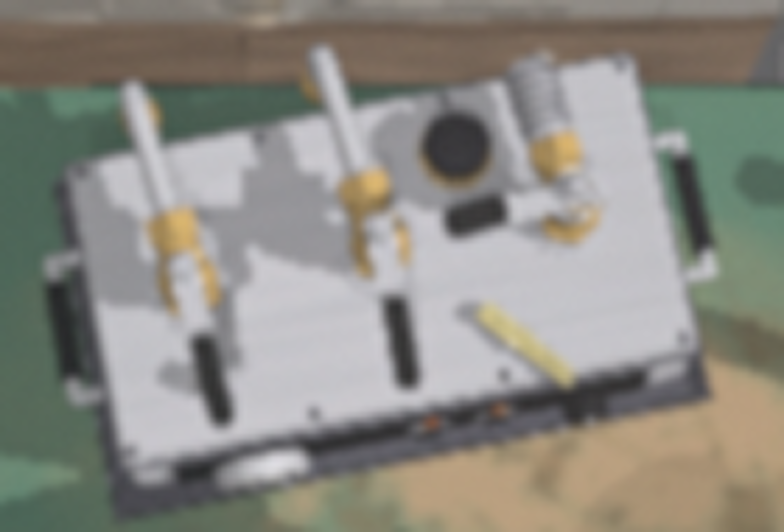

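View pics/d0.png

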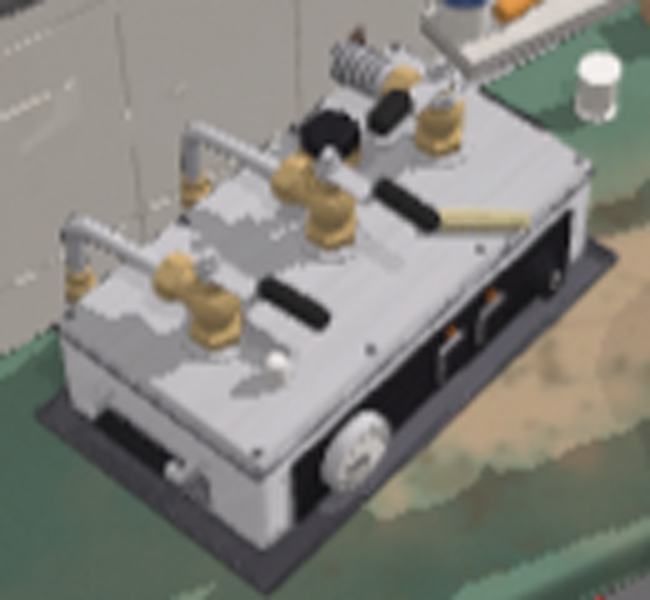

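The left grip spans crop (200,338)-(222,422), the middle grip (396,300)-(408,385) and the vent grip (447,215)-(505,210). A black filler cap is behind the vent lever at (455,145). The peg is at (525,345), and the thimble is at (275,362) in the scene crop. Now I'll work out positions.

```bash
cat > h.py <<'E'
from bench import ctrl,get_image
import cv2,numpy as np
def ray(d,uv):
    r=d["T"][:3,:3]@np.array([(uv[0]-d["cx"])/d["fx"],(uv[1]-d["cy"])/d["fy"],1]);return d["T"][:3,3],r
def onz(d,uv,z):
    o,r=ray(d,uv);return o+r*(z-o[2])/r[2]
def tri(d1,u1,d2,u2):
    A=[];b=[]
    for d,u in((d1,u1),(d2,u2)):
        o,r=ray(d,u);r=r/np.linalg.norm(r);P=np.eye(3)-np.outer(r,r);A.append(P);b.append(P@o)
    return np.linalg.lstsq(np.vstack(A),np.hstack(b),rcond=None)[0]
def dark(d,seed,th=75,w=16):
    x,y=map(int,seed);p=d["pixels"][y-w:y+w,x-w:x+w].max(2)
    n,l,s,c=cv2.connectedComponentsWithStats((p<th).astype(np.uint8))
    k=min(range(1,n),key=lambda i:np.hypot(*(c[i]-w))-0.05*s[i,4])
    q=np.argwhere(l==k)[:,::-1]+[x-w,y-w]
    wgt=q.astype(np.float32);m=wgt.mean(0);v=np.linalg.svd(wgt-m,full_matrices=False)[2][0]
    return m,v,len(q),(wgt-m)@v
E
python3 - <<'E'
from h import *
np.set_printoptions(precision=4,suppress=True)
t=get_image("top");s=get_image("scene")
C=lambda u,v:(190+u/5.6-.5,140+v/5.6-.5)
D=lambda u,v:(190+u/5-.5,140+v/5-.5)
for n,a,b in(("L",(211,380),(294,303)),("M",(402,342),(407,206)),("V",(476,215),(390,112))):
    m,v,k,e=dark(t,C(*a));m2,v2,k2,e2=dark(s,D(*b))
    P=tri(t,m,s,m2)
    a1=onz(t,m+v*e.min(),P[2]);a2=onz(t,m+v*e.max(),P[2])
    b1=onz(s,m2+v2*e2.min(),P[2]);b2=onz(s,m2+v2*e2.max(),P[2])
    print(n,k,k2,P,"len",np.linalg.norm(a2-a1),np.linalg.norm(b2-b1),"ang",np.degrees(np.arctan2(*(a2-a1)[1::-1])),np.degrees(np.arctan2(*(b2-b1)[1::-1])))
for n,c in(("BL",(68,172)),("BR",(632,58)),("FR",(695,352)),("FL",(118,465))): print(n,onz(t,C(*c),.122))
for n,c in(("BL",(62,335)),("BR",(400,45)),("FR",(592,172)),("FL",(258,470))): print(n,onz(s,D(*c),.122))
E
```

```text
L 40 64 [0.4652 0.1266 0.2107] len 0.04593817861336194 0.05472758994146913 ang -165.21819772174698 -164.71085216015086
M 36 59 [0.4864 0.0155 0.211 ] len 0.04499332557357714 0.05427148620648681 ang -169.85921652003094 -169.62329358437788
V 36 50 [ 0.5622 -0.029   0.2113] len 0.030687643481937747 0.04068089869892466 ang -77.45779651266353 110.71856938493427
BL [0.6117 0.2234 0.122 ]
BR [ 0.6834 -0.1352  0.122 ]
FR [ 0.4931 -0.1687  0.122 ]
FL [0.4256 0.1894 0.122 ]
BL [0.6023 0.2314 0.122 ]
BR [ 0.6827 -0.1317  0.122 ]
FR [ 0.4902 -0.1612  0.122 ]
FL [0.4258 0.19   0.122 ]
```

```bash
python3 -m crank '[[[0,0,-36,0,1],[0,0,-36,0,1],[0,0,-36,0,1],[8,-29,0,0,1],[8,-29,0,0,1],[8,-29,0,0,1],[8,-29,0,0,1]]]' 15
cat >> h.py <<'E'
from scipy.spatial.transform import Rotation as Ro
def to(x,y,z,ang=None):
    s=ctrl.get_state();R=Ro.from_rotvec(s["tool_rot"]).as_matrix();a=np.arctan2(R[1,0],R[0,0])
    d=R.T@(np.array([x,y,z])-s["position"])*1000
    print("t %.2f"%s["time"],"pos",np.round(s["position"],4),"xang %.1f"%np.degrees(a),"tilt %.3f"%R[2,2],"F",np.round(s["ft_force"],1),"g %.2f"%s["grip_width"])
    print("shift",np.round(d,1),"turn",None if ang is None else round(float((a-np.radians(ang)+np.pi)%(2*np.pi)-np.pi),3))
E
python3 -c "
from h import *
to(.42,-.15,.33,101)"
```

```text
time: 0.88
position: [0.1912, -0.4983, 0.3306]
tool_rot: [3.105, 0.478, 0.0]
ft_force: [0.4, 0.7, 1.3]
grip_width: 0.554
grip_force: 0.0
t 0.88 pos [ 0.1912 -0.4983  0.3306] xang 17.5 tilt -1.000 F [0.4 0.7 1.3] g 0.55
shift [ 323.  -263.3    0.5] turn -1.457
```

```bash
python3 -m crank '[[[27,-22,0,0,1],[27,-22,0,0,1],[27,-22,0,0,1],[27,-22,0,0,1],[27,-22,0,0,1],[27,-22,0,0,1],[27,-22,0,0,1],[27,-22,0,0,1],[27,-22,0,0,1],[27,-22,0,0,1]]]' && python3 -m crank '[[[27,-22,0,0,1],[27,-22,0,0,1],[0,0,0,-0.12,1],[0,0,0,-0.12,1],[0,0,0,-0.12,1],[0,0,0,-0.12,1],[0,0,0,-0.12,1],[0,0,0,-0.12,1]]]' && python3 -m crank '[[[0,0,0,-0.12,1],[0,0,0,-0.12,1],[0,0,0,-0.12,1],[0,0,0,-0.12,1],[0,0,0,-0.12,1],[0,0,0,-0.12,1],[0,0,0,0,1],[0,0,0,0,1]]]'
python3 -c "
from h import *
to(.4705,.0971,.2,101)
print(ctrl.get_state()['joint_positions'])"
```

```text
time: 1.72
position: [0.3831, -0.2069, 0.3308]
tool_rot: [3.104, 0.478, 0.0]
ft_force: [0.6, -1.1, 0.1]
grip_width: 0.001
grip_force: 0.0
time: 2.38
position: [0.4207, -0.1502, 0.3306]
tool_rot: [2.732, 1.55, -0.0]
ft_force: [0.2, 0.1, -0.3]
grip_width: 0.008
grip_force: 0.0
time: 3.05
position: [0.4207, -0.1502, 0.3306]
tool_rot: [2.022, 2.404, -0.0]
ft_force: [0.6, -0.0, -0.3]
grip_width: 0.003
grip_force: 0.0
t 3.05 pos [ 0.4207 -0.1502  0.3306] xang 99.8 tilt -1.000 F [ 0.6 -0.  -0.3] g 0.00
shift [235.1  91.3 130.6] turn -0.02
[ 0.80344188 -0.14182879 -0.45768239  1.72545666 -0.06233134  1.54338149
  0.52335863]
```

```bash
python3 -m crank '[[[26,10,0,0,1],[26,10,0,0,1],[26,10,0,0,1],[26,10,0,0,1],[26,10,0,0,1],[26,10,0,0,1],[26,10,0,0,1],[26,10,0,0,1],[26,11,0,-0.02,1],[0,0,40,0,1]]]' && python3 -m crank '[[[0,0,30,0,1],[0,0,0,0,1]]]'
python3 - <<'E'
from h import *
to(.4705,.0971,.2,101)
a=get_image("top")["pixels"][130:235,180:330,::-1]
b=get_image("scene")["pixels"][130:250,190:320,::-1]
cv2.imwrite("pics/e1.png",np.hstack([cv2.resize(a,(400,280),interpolation=cv2.INTER_CUBIC),cv2.resize(b,(303,280),interpolation=cv2.INTER_CUBIC)]))
E
```

```text
time: 3.88
position: [0.4737, 0.1039, 0.2969]
tool_rot: [1.982, 2.427, 0.019]
ft_force: [0.8, 1.3, 1.0]
grip_width: 0.002
grip_force: 0.0
time: 4.05
position: [0.4661, 0.0956, 0.2552]
tool_rot: [-1.992, -2.42, 0.01]
ft_force: [-1.2, -0.6, -1.0]
grip_width: 0.005
grip_force: 0.0
t 4.05 pos [0.4661 0.0956 0.2552] xang 101.1 tilt -1.000 F [-1.2 -0.6 -1. ] g 0.00
shift [ 0.5  5.2 55.2] turn 0.001
```

View pics/e1.png

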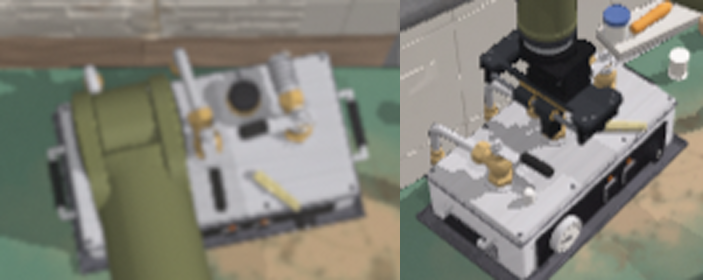

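The gripper hangs between the left and middle levers (scene half ≈(565,120)), clear of both grips. Descend and make contact.

```bash
python3 -m crank '[[[0,5,28,0,1],[0,0,27,0,1],[0,0,0,0,1],[4,0,0,0,1],[4,0,0,0,1],[4,0,0,0,1],[3,0,0,0,1],[0,0,0,0,1]]]' && python3 -m crank '[[[5.5,-1.2,0,0.08,1],[5.5,-1.2,0,0.08,1],[5.5,-1.2,0,0.08,1],[5.5,-1.2,0,0.08,1],[5.5,-1.2,0,0.08,1],[0,0,0,0,1]]]'
cat >> h.py <<'E'
def lev(px,py,r=.068,off=.0175,sgn=1):
    # tool-frame location (mm) of a pivot
    s=ctrl.get_state();R=Ro.from_rotvec(s["tool_rot"]).as_matrix();d=R.T@(np.array([px,py,0])-s["position"])*1000
    print("pivot in tool xy",np.round(d[:2],1))
E
python3 -c "
from h import *
to(.4705,.0971,.2,101);lev(.531,.142)"
```

```text
time: 4.82
position: [0.4724, 0.1125, 0.207]
tool_rot: [1.992, 2.426, 0.002]
ft_force: [0.5, 1.3, -0.3]
grip_width: 0.004
grip_force: 0.0
time: 5.32
position: [0.465, 0.1397, 0.2062]
tool_rot: [2.437, 1.981, 0.002]
ft_force: [0.7, 0.3, 0.3]
grip_width: 0.006
grip_force: 0.0
t 5.32 pos [0.465  0.1397 0.2062] xang 78.2 tilt -1.000 F [0.7 0.3 0.3] g 0.01
shift [-40.6  14.1   6.2] turn -0.398
pivot in tool xy [15.6 63.9]
```

```bash
python3 -m crank '[[[0,-4,5,0,1],[5.5,-1.2,0,0.08,1],[5.5,-1.2,0,0.08,1],[5.5,-1.2,0,0.08,1],[5.5,-1.2,0,0.08,1],[5.5,-1.2,0,0.08,1],[5.5,-1.2,0,0.08,1],[0,0,0,0,1]]]'
python3 - <<'E'
from h import *
to(.4705,.0971,.2,11);lev(.531,.142)
b=get_image("scene")["pixels"][130:250,190:320,::-1]
cv2.imwrite("pics/e2.png",cv2.resize(b,(520,480),interpolation=cv2.INTER_CUBIC))
E
```

```text
time: 5.98
position: [0.4663, 0.1732, 0.1999]
tool_rot: [-2.837, -1.348, 0.002]
ft_force: [-0.1, 0.0, -0.1]
grip_width: 0.004
grip_force: 0.0
t 5.98 pos [0.4663 0.1732 0.1999] xang 50.8 tilt -1.000 F [-0.1  0.  -0.1] g 0.00
shift [-56.4  51.3  -0.1] turn 0.695
pivot in tool xy [16.7 70.2]
```

View pics/e2.png

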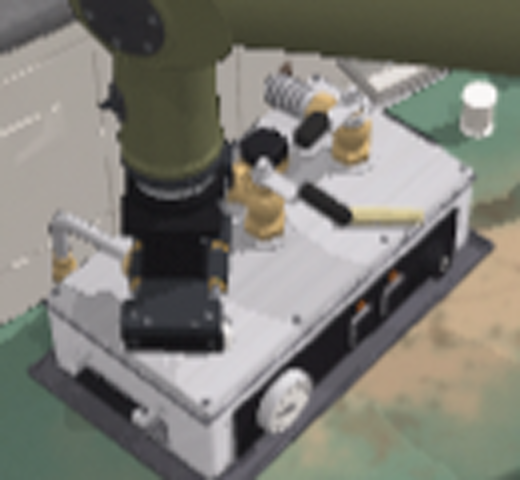

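The gripper now covers the left lever, which is no longer in its old place, so it is moving. Carry on to the stop.

```bash
python3 -m crank '[[[5.5,-1.2,0,0.08,1],[5.5,-1.2,0,0.08,1],[5.5,-1.2,0,0.08,1],[5.5,-1.2,0,0.08,1],[5.5,-1.2,0,0.08,1],[5.5,-1.2,0,0.08,1],[5.5,-1.2,0,0.08,1],[5.5,-1.2,0,0.08,1]]]' && python3 -m crank '[[[3,0,0,0.055,1],[0,0,0,0,1],[0,0,0,0,1]]]'
python3 -c "
from h import *
to(.531,.142,.2,11)"
```

```text
time: 6.7
position: [0.4963, 0.2051, 0.2001]
tool_rot: [-3.117, -0.385, 0.003]
ft_force: [-2.3, 0.8, -0.9]
grip_width: 0.003
grip_force: 0.9
time: 6.95
position: [0.4961, 0.2056, 0.1999]
tool_rot: [3.126, 0.307, -0.014]
ft_force: [-10.3, -1.4, 5.2]
grip_width: 0.01
grip_force: 5.2
t 6.95 pos [0.4961 0.2056 0.1999] xang 11.2 tilt -1.000 F [-10.3  -1.4   5.2] g 0.01
shift [21.8 69.1 -0.2] turn 0.004
```

```bash
python3 -m crank '[[[1.5,0,0,0,1],[0,0,0,0,1]]]' && python3 -m crank '[[[-10,0,0,0,1],[-15,0,0,0,1],[0,0,-30,0,1],[0,0,-25,0,1],[0,0,0,0,1]]]'
python3 - <<'E'
from h import *
to(.49,-.03,.25,101)
b=get_image("scene")["pixels"][130:250,190:320,::-1]
cv2.imwrite("pics/e3.png",cv2.resize(b,(520,480),interpolation=cv2.INTER_CUBIC))
E
```

```text
time: 7.12
position: [0.4962, 0.2056, 0.1999]
tool_rot: [3.125, 0.308, -0.018]
ft_force: [-14.8, -3.4, 8.1]
grip_width: 0.006
grip_force: 7.2
time: 7.53
position: [0.4791, 0.2019, 0.2601]
tool_rot: [-3.126, -0.304, -0.012]
ft_force: [1.0, 1.5, 0.2]
grip_width: 0.006
grip_force: 0.0
t 7.53 pos [0.4791 0.2019 0.2601] xang 11.1 tilt -1.000 F [1.  1.5 0.2] g 0.01
shift [-34.1 229.7   9.8] turn -1.569
```

View pics/e3.png

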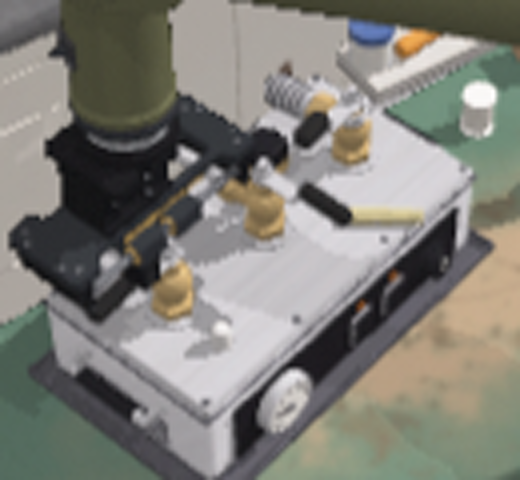

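```bash
python3 -m crank '[[[-6,37,0,0,1],[-6,37,0,0,1],[-6,37,0,0,1],[-6,37,0,0,1],[-5,37,0,0,1],[-5,37,0,0,1],[0,0,0,-0.12,1],[0,0,0,-0.12,1],[0,0,0,-0.12,1],[0,0,0,-0.12,1]]]' && python3 -m crank '[[[0,0,0,-0.12,1],[0,0,0,-0.12,1],[0,0,0,-0.12,1],[0,0,0,-0.12,1],[0,0,0,-0.12,1],[0,0,0,-0.12,1],[0,0,0,-0.12,1],[0,0,0,-0.12,1],[0,0,0,-0.12,1],[0,0,0,0,1]]]'
python3 - <<'E'
from h import *
to(.49,-.022,.2,101)
t=get_image("top");s=get_image("scene")
E
```

```text
time: 8.42
position: [0.4853, -0.0239, 0.2545]
tool_rot: [-2.962, -1.045, 0.002]
ft_force: [-1.2, -0.1, 0.4]
grip_width: 0.005
grip_force: 0.0
time: 9.25
position: [0.4853, -0.0236, 0.2546]
tool_rot: [-2.006, -2.416, 0.001]
ft_force: [-0.1, 0.0, -0.0]
grip_width: 0.006
grip_force: 0.0
t 9.25 pos [ 0.4853 -0.0236  0.2546] xang 100.6 tilt -1.000 F [-0.1  0.  -0. ] g 0.01
shift [ 0.7  5.  54.6] turn -0.007
```

```bash
python3 -m crank '[[[0,5,28,0,1],[0,0,27,0,1],[0,0,0,0,1],[4,0,0,0,1],[4,0,0,0,1],[4,0,0,0,1],[4,0,0,0,1],[0,0,0,0,1]]]' && python3 -m crank '[[[5.5,-1.2,0,0.08,1],[5.5,-1.2,0,0.08,1],[5.5,-1.2,0,0.08,1],[5.5,-1.2,0,0.08,1],[5.5,-1.2,0,0.08,1],[0,0,0,0,1]]]'
python3 -c "
from h import *
to(.49,-.022,.2,11);lev(.551,.0265)"
```

```text
time: 10.02
position: [0.4885, -0.0057, 0.2019]
tool_rot: [2.01, 2.412, 0.002]
ft_force: [-0.0, 0.7, 0.4]
grip_width: 0.006
grip_force: 0.0
time: 10.52
position: [0.4817, 0.0214, 0.2013]
tool_rot: [2.452, 1.963, 0.001]
ft_force: [0.1, 0.3, -0.0]
grip_width: 0.005
grip_force: 0.0
t 10.52 pos [0.4817 0.0214 0.2013] xang 77.4 tilt -1.000 F [ 0.1  0.3 -0. ] g 0.01
shift [-40.5  17.6   1.3] turn 1.158
pivot in tool xy [20.2 66.3]
```

```bash
python3 -m crank '[[[5.5,-1.2,0,0.08,1],[5.5,-1.2,0,0.08,1],[5.5,-1.2,0,0.08,1],[5.5,-1.2,0,0.08,1],[5.5,-1.2,0,0.08,1],[5.5,-1.2,0,0.08,1],[5.5,-1.2,0,0.08,1]]]' && python3 -m crank '[[[5.5,-1.2,0,0.08,1],[5.5,-1.2,0,0.08,1],[5.5,-1.2,0,0.08,1],[5.5,-1.2,0,0.08,1],[5.5,-1.2,0,0.08,1],[5.5,-1.2,0,0.08,1],[5.5,-1.2,0,0.08,1],[2,0,0,0.038,1],[0,0,0,0,1],[0,0,0,0,1]]]'
python3 -c "
from h import *
to(.49,-.022,.2,11);lev(.551,.0265)"
```

```text
time: 11.1
position: [0.4902, 0.0581, 0.2005]
tool_rot: [2.9, 1.208, -0.003]
ft_force: [-2.6, 0.0, 0.1]
grip_width: 0.006
grip_force: 0.8
time: 11.93
position: [0.5195, 0.0864, 0.2003]
tool_rot: [-3.126, -0.307, 0.005]
ft_force: [-6.0, 1.4, 1.3]
grip_width: 0.004
grip_force: 2.3
t 11.93 pos [0.5195 0.0864 0.2003] xang 11.2 tilt -1.000 F [-6.   1.4  1.3] g 0.00
shift [-50.  100.6   0.4] turn 0.004
pivot in tool xy [19.9 65.1]
```

```bash
python3 -m crank '[[[1.5,0,0,0,1],[1.5,0,0,0,1],[0,0,0,0,1]]]' && python3 -m crank '[[[-10,0,0,0,1],[-15,0,0,0,1],[0,0,-30,0,1],[0,0,-30,0,1],[0,0,0,0,1]]]'
python3 - <<'E'
from h import *
to(.49,-.022,.25,11)
b=get_image("scene")["pixels"][130:250,190:320,::-1]
cv2.imwrite("pics/e4.png",cv2.resize(b,(520,480),interpolation=cv2.INTER_CUBIC))
E
```

```text
time: 12.18
position: [0.5197, 0.0865, 0.2003]
tool_rot: [3.126, 0.307, -0.015]
ft_force: [-13.6, 0.3, 7.1]
grip_width: 0.009
grip_force: 6.4
time: 12.6
position: [0.5025, 0.0817, 0.2664]
tool_rot: [3.125, 0.304, 0.017]
ft_force: [1.2, 0.8, 0.5]
grip_width: 0.004
grip_force: 0.0
t 12.60 pos [0.5025 0.0817 0.2664] xang 11.1 tilt -1.000 F [1.2 0.8 0.5] g 0.00
shift [-32.5  99.3  16.3] turn 0.002
```

View pics/e4.png

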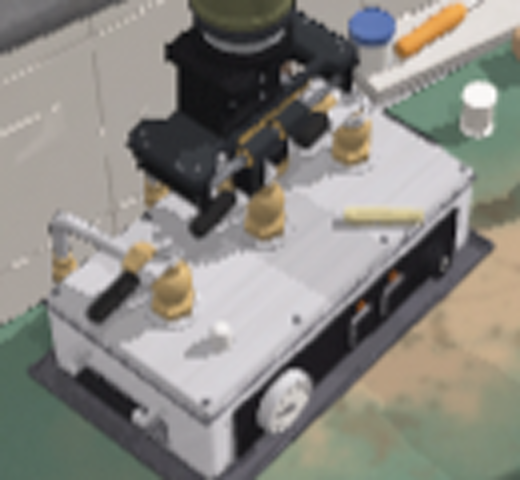

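Both outlet levers point left (black grips ≈(115,295) and (212,212)). Peg and thimble are untouched. Next, go behind the vent lever.

```bash
python3 -c "
from h import *
to(.5915,-.025,.2,11)"
```

```text
t 12.65 pos [0.5017 0.0815 0.2641] xang 11.1 tilt -1.000 F [ 0.1  0.3 -1.1] g -0.00
shift [ 67.1 121.7  64.8] turn 0.002
```

```bash
python3 -m crank '[[[17,30,0,0,1],[17,30,0,0,1],[17,30,0,0,1],[16,31,0,0,1],[0,0,0,0,1],[0,0,0,0,1]]]'
python3 - <<'E'
from h import *
to(.5915,-.025,.2,11)
b=get_image("scene")["pixels"][130:220,220:320,::-1]
cv2.imwrite("pics/e5.png",cv2.resize(b,(600,540),interpolation=cv2.INTER_CUBIC))
E
```

```text
time: 13.15
position: [0.5888, -0.0274, 0.2588]
tool_rot: [-3.127, -0.297, 0.003]
ft_force: [-0.1, 0.6, -1.5]
grip_width: 0.005
grip_force: 0.0
t 13.15 pos [ 0.5888 -0.0274  0.2588] xang 10.9 tilt -1.000 F [-0.1  0.6 -1.5] g 0.00
shift [ 3.2 -1.8 58.8] turn -0.003
```

View pics/e5.png

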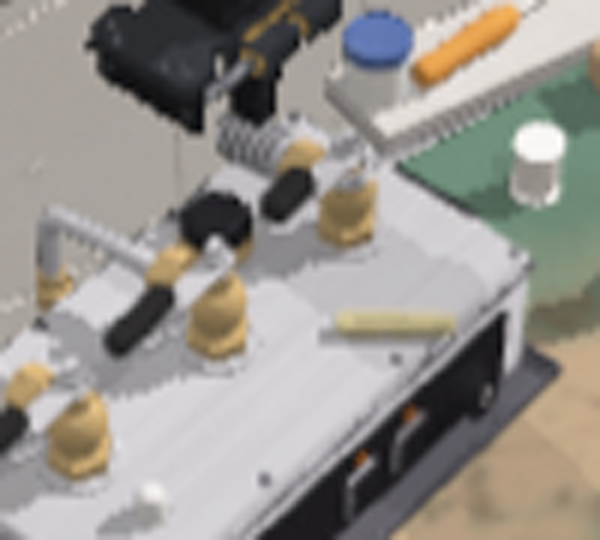

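The closed fingers (≈(255,100)) hang behind the vent grip (≈(288,195)). Descend.

```bash
python3 -m crank '[[[4,-2,20,0,1],[0,0,20,0,1],[0,0,18,0,1],[0,0,0,0,1],[0,0,0,0,1]]]'
python3 -c "
from h import *
to(.5915,-.025,.2,11);lev(.574,-.0895)"
```

```text
time: 13.62
position: [0.5907, -0.0206, 0.2021]
tool_rot: [-3.126, -0.306, 0.002]
ft_force: [-0.0, -0.2, -1.1]
grip_width: 0.004
grip_force: 0.0
t 13.62 pos [ 0.5907 -0.0206  0.2021] xang 11.2 tilt -1.000 F [-0.  -0.2 -1.1] g 0.00
shift [-0.1  4.5  2.1] turn 0.003
pivot in tool xy [-29.5  64.5]
```

```bash
python3 -m crank '[[[-3,4,1,0,1],[-3,0,0,0,1],[-3,0,0,0,1],[-2,0,0,0,1],[0,0,0,0,1]]]' && python3 -m crank '[[[-4.9,-1.4,0,-0.08,1],[-4.9,-1.4,0,-0.08,1],[-4.9,-1.4,0,-0.08,1],[-4.9,-1.4,0,-0.08,1],[-4.9,-1.4,0,-0.08,1],[-4.9,-1.4,0,-0.08,1],[0,0,0,0,1]]]'
python3 -c "
from h import *
to(.5915,-.025,.2,101);lev(.574,-.0895)"
```

```text
time: 14.03
position: [0.582, -0.028, 0.2026]
tool_rot: [3.126, 0.302, 0.003]
ft_force: [2.0, -0.2, 0.8]
grip_width: 0.003
grip_force: 0.5
time: 14.62
position: [0.5521, -0.0313, 0.2023]
tool_rot: [2.964, 1.039, 0.003]
ft_force: [2.6, -0.0, 0.6]
grip_width: 0.004
grip_force: 1.2
t 14.62 pos [ 0.5521 -0.0313  0.2023] xang 38.7 tilt -1.000 F [ 2.6 -0.   0.6] g 0.00
shift [34.7 19.7  2.4] turn -1.088
pivot in tool xy [-19.6  58.8]
```

Contact is confirmed (spring force felt). Remaining turn is 1.088.

```bash
python3 -m crank '[[[-4.9,-1.4,0,-0.08,1],[-4.9,-1.4,0,-0.08,1],[-4.9,-1.4,0,-0.08,1],[-4.9,-1.4,0,-0.08,1],[-4.9,-1.4,0,-0.08,1],[-4.9,-1.4,0,-0.08,1],[-4.9,-1.4,0,-0.08,1],[0,0,0,0,1]]]' && python3 -c "
from h import *
lev(.574,-.0895)" && python3 -m crank '[[[-4.9,-1.4,0,-0.08,1],[-4.9,-1.4,0,-0.08,1],[-4.9,-1.4,0,-0.08,1],[-4.9,-1.4,0,-0.08,1],[-4.9,-1.4,0,-0.08,1],[-4.9,-1.4,0,-0.08,1],[0,0,0,-0.04,1],[0,0,0,0,1],[0,0,0,0,1]]]'
python3 -c "
from h import *
to(.5915,-.025,.2,101);lev(.574,-.0895)"
```

```text
time: 15.28
position: [0.5241, -0.0514, 0.2023]
tool_rot: [2.563, 1.816, 0.004]
ft_force: [2.9, 3.1, 0.6]
grip_width: 0.003
grip_force: 1.9
pivot in tool xy [-19.7  59.3]
time: 16.03
position: [0.511, -0.0781, 0.2019]
tool_rot: [-2.012, -2.411, -0.001]
ft_force: [-0.5, 4.6, 3.8]
grip_width: 0.006
grip_force: 2.4
t 16.03 pos [ 0.511  -0.0781  0.2019] xang 100.3 tilt -1.000 F [-0.5  4.6  3.8] g 0.01
shift [37.9 88.7  1.9] turn -0.012
pivot in tool xy [-22.8  60. ]
```

```bash
for i in 1 2; do :; done; python3 -m crank '[[[-1.5,0,0,-0.012,1],[0,0,0,0,1],[0,0,0,0,1]]]' && python3 -m crank '[[[-2,0,0,0,1],[0,0,0,0,1],[0,0,0,0,1]]]' && python3 -m crank '[[[-2,0,0,0,1],[0,0,0,0,1],[0,0,0,0,1]]]'
```

```text
time: 16.28
position: [0.5109, -0.0804, 0.2016]
tool_rot: [-1.997, -2.424, 0.0]
ft_force: [-2.2, 5.0, 4.6]
grip_width: 0.003
grip_force: 2.5
time: 16.53
position: [0.5111, -0.0826, 0.2013]
tool_rot: [-1.997, -2.423, 0.001]
ft_force: [-2.0, 4.4, 4.0]
grip_width: 0.008
grip_force: 2.5
time: 16.78
position: [0.5112, -0.0846, 0.2012]
tool_rot: [-1.996, -2.423, 0.001]
ft_force: [-2.8, 4.3, 3.8]
grip_width: 0.004
grip_force: 2.6
```

```bash
python3 -m crank '[[[-2,0,0,0,1],[0,0,0,0,1],[0,0,0,0,1]]]' && python3 -m crank '[[[-2,0,0,0,1],[0,0,0,0,1],[0,0,0,0,1]]]'
python3 - <<'E'
from h import *
to(.5915,-.025,.2,101);lev(.574,-.0895)
b=get_image("scene")["pixels"][130:220,220:320,::-1]
cv2.imwrite("pics/e6.png",cv2.resize(b,(600,540),interpolation=cv2.INTER_CUBIC))
E
```

```text
time: 17.03
position: [0.5114, -0.086, 0.2013]
tool_rot: [-1.995, -2.423, 0.001]
ft_force: [-3.7, 6.6, 4.2]
grip_width: 0.007
grip_force: 3.3
time: 17.28
position: [0.5115, -0.0879, 0.2012]
tool_rot: [-1.995, -2.423, 0.002]
ft_force: [-4.7, 5.8, 4.8]
grip_width: 0.001
grip_force: 3.4
t 17.28 pos [ 0.5115 -0.0879  0.2012] xang 101.1 tilt -1.000 F [-4.7  5.8  4.8] g 0.00
shift [46.3 90.6  1. ] turn 0.001
pivot in tool xy [-14.   61.7]
```

View pics/e6.png

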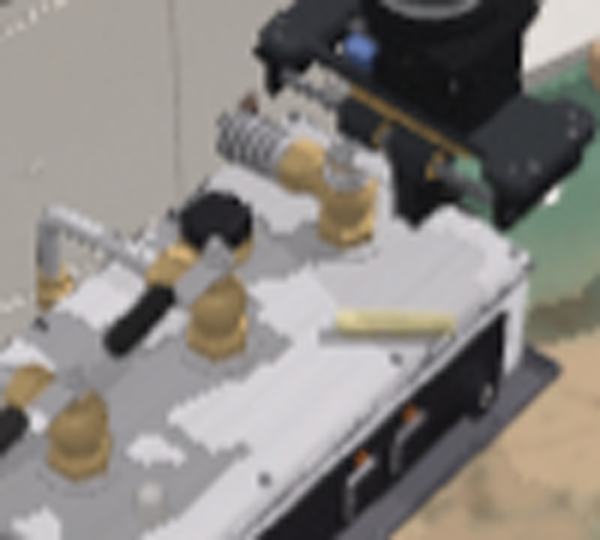

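The fingers sit left of the vent lever near the front position (≈(415,185)), hiding the grip. Keep pushing to the stop.

```bash
python3 -m crank '[[[-2,0,0,0,1],[0,0,0,0,1],[0,0,0,0,1]]]' && python3 -m crank '[[[-2,0,0,0,1],[0,0,0,0,1],[0,0,0,0,1]]]'&& python3 -m crank '[[[-2,0,0,0,1],[0,0,0,0,1],[0,0,0,0,1]]]'
```

```text
time: 17.58
position: [0.5117, -0.0899, 0.2012]
tool_rot: [-1.994, -2.422, 0.002]
ft_force: [-5.2, 6.0, 5.9]
grip_width: 0.004
grip_force: 3.5
time: 17.83
position: [0.5119, -0.0915, 0.2012]
tool_rot: [-1.994, -2.422, 0.002]
ft_force: [-5.7, 6.7, 6.3]
grip_width: 0.003
grip_force: 3.9
time: 18.08
position: [0.5119, -0.0918, 0.2012]
tool_rot: [-1.991, -2.422, 0.001]
ft_force: [-6.6, 8.7, 6.9]
grip_width: 0.002
grip_force: 5.5
```

```bash
python3 -m crank '[[[-2,0,0,0,1],[0,0,0,0,1],[0,0,0,0,1]]]' && python3 -m crank '[[[-2,0,0,0,1],[0,0,0,0,1],[0,0,0,0,1]]]'; python3 -c "
from h import *
to(.5,0,.2,101);s=ctrl.get_state();print(s['torque'])
lev(.574,-.0895)"
```

```text
time: 18.33
position: [0.5119, -0.0921, 0.2012]
tool_rot: [-1.988, -2.421, -0.0]
ft_force: [-8.0, 11.7, 9.4]
grip_width: 0.001
grip_force: 7.1
time: 18.58
position: [0.512, -0.0924, 0.2012]
tool_rot: [-1.985, -2.421, -0.002]
ft_force: [-10.2, 15.0, 9.1]
grip_width: 0.006
grip_force: 8.7
t 18.58 pos [ 0.512  -0.0924  0.2012] xang 101.3 tilt -1.000 F [-10.2  15.    9.1] g 0.01
shift [92.9  6.4  2. ] turn 0.005
[3.24680678 1.96459073 0.07628331]
pivot in tool xy [-11.1  62.6]
```

```bash
python3 -m crank '[[[0,0,0,0,1],[0,0,0,0,1],[0,0,0,0,1],[0,0,0,0,1],[0,0,0,0,1],[0,0,0,0,1],[0,0,0,0,1],[0,0,0,0,1]]]'
python3 - <<'E'
from h import *
t=get_image("scene")
D=lambda u,v:(190+u/4-.5,130+v/4-.5)
for n,p in(("L",(115,295)),("M",(212,212))):
    m,v,k,e=dark(t,D(*p));a=onz(t,m+v*e.min(),.211);b=onz(t,m+v*e.max(),.211)
    print(n,k,onz(t,m,.211).round(3),np.degrees(np.arctan2(*(b-a)[1::-1]))%180)
E
```

```text
time: 19.25
position: [0.512, -0.0924, 0.2012]
tool_rot: [-1.985, -2.421, -0.002]
ft_force: [-9.4, 15.1, 9.3]
grip_width: 0.006
grip_force: 8.7
L 72 [0.514 0.215 0.211] 107.49487496159666
M 61 [0.537 0.098 0.211] 108.058769388307
```

```bash
python3 -c "
from bench import job
print(job.close_job())"
```

```text
the job is handed in; nothing more can be done
None
```

Job handed in at about 19 s: both outlet levers are shut at their stops, and the finger is still holding the vent lever at its stop; I judged the vent fully open by force, because the gripper hid its lever from the camera.

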